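# Caliper jaws shut on a turned sleeve, guard down

## Robot

A 6-joint arm with a two-finger parallel gripper is mounted at the origin on the work surface. World frame = base frame: x ahead of the robot, y to its left, z up, the work surface at z = 0. Lengths are in mm, angles in degrees, forces in N, time in s.
With the tool pointing down it reaches from about 300 to 850 mm from the base axis. Payload 4.2 kg.
Tool frame: the origin (TCP) lies between the finger pads; the fingertips stand 22 mm ahead of it and the grasp point (between the pads) lies 3 mm ahead of it; z points along the fingers, y is the direction in which the jaws open and shut (so a half turn about z gives the same grasp; the last joint's range is limited). The gripper opens to 91 mm and grips with 3 to 60 N. Pads are 32 mm wide; open, the fingers measure 118 mm over their backs; the gripper's body (76 mm by 178 mm) begins 60 mm behind the grasp point.
Start: joints at [-70.703, 18.312, 89.639, -0, 72.044, -1.146], TCP at [200.838, -538.8, 235.976] pointing down, gripper open.
Joint ranges: [-177.97, 177.97], [-48.28, 115.42], [12.27, 149.76], [-77.06, 257.06], [2.81, 150.46], [-146.56, 146.56]. Speed limits (degrees/s): [147.25, 147.25, 180, 180, 180, 180].

## Interface

Orientations are given as [roll, pitch, yaw] about the fixed x, y, z axes, in that order (R = Rz(yaw) Ry(pitch) Rx(roll)).
In Python, from workcell import * gives the robot as it stands.
- The arm moves only by the shell command python3 -m jog 'ROWS' [OPENING] [FORCE]. ROWS is text: rows parted by semicolons, each of 6 numbers parted by spaces: the shift along the tool's x, y, z in units of 0.5 m (1.0 is 0.5 m), then the turn, a rotation vector about the tool's x, y, z in units of pi/2 rad (1.0 is pi/2 rad). A call has 1 to 20 rows; each row is the pose to reach, as a shift and turn from the pose measured when the call began, along the tool's axes at that moment; what a row does not reach only later rows make up. A row lasts 1/12 s, in which the tool goes at most 41.7 mm and 7.16 degrees, less where a joint would pass 70% of its speed; a pose out of reach is approached as far as the arm can. A call with a number of a shift or a turn outside -1 to 1 is refused whole. A call with a gripper value outside its range is refused whole. OPENING is the opening, from -1 (shut) to 1 (fully open), set as the call begins (- or left out, the last holds). The fingers move at their own pace and stop on an object; FORCE is the grip in N (left out, the last holds). Time passes only in rows, so rows that repeat a pose let the fingers close. It gives the time, the measured TCP pose, the force and the opening at its end, in the units of the state.
- state(): the state, without advancing time (a new reading comes with each control period).
- grab_frame(name): name is "scene" or "top" or "wrist"; returns the picture (384x512x3 uint8, red, green, blue); there is no depth.
- calibration(name): a dict with "mtx" (3x3 intrinsics, pixels), "rvec" (rotation vector, rad) and "tvec" (3), from world to camera coordinates, as OpenCV has them. Camera axes: x right, y down, z forward; pixel columns grow to the right and rows downward; lengths in mm; the calibration is good to about 2 mm. The wrist camera is an equidistant fisheye: a pixel r from the principal point sees the ray r / f radians off the axis. A picture is of the moment at which its call begins: read the wrist's pose just before it. calibration takes no time and is no camera call; for the wrist camera it gives the pose at the moment of the call.
- job_done(): hands the job in, once; it reports no verdict.
Trained networks look in the newest picture that a camera, given by its name, has taken for a name from the list of things; names that differ only in an ending like _2 or _b are one class to them, and where a whole thing is asked for, a point or a joint stands for the part that bears it (a point fixed in the world has none). Each returns a list of dicts, best first, with "confidence" (0 to 1); they miss things now and then, are a little off and sometimes report something else, mostly with a low value. They report only what shows in the picture. A call takes as long as a camera call. They do not tell look-alikes from the thing itself.
- spot_in(query, camera): "rect" ([left, top, right, bottom] in pixels, round what is visible of it).
- tip_of(query, camera): "location" ([column, row] in pixels: a listed point, or the origin of a listed thing).
The state is a dict: "time_s": time; "qpos": joint angles; "qvel": joint speeds; "effort": joint torques, N m; "ee_pos": TCP position; "ee_rot": TCP orientation; "force": force on the tool from outside, world axes, zero at the start; "torque": the same for the moment, N m; "gripper_width": finger opening in mm.
Only numpy, scipy, OpenCV 4.12 (cv2) and the standard library are available. Lean on these libraries where they do the work, as an engineer would, in place of code of your own. Each camera call takes 0.05 s, during which the arm holds its last target. There are 200 camera calls.

## Task

Stand the plain steel sleeve on the bench between the open jaws of the bench caliper, then slide the caliper's carriage shut on it by its thumb tab, gently, until the sleeve is held between both jaws and the dial needle stands in the dark band; never run the needle on past the band to its end. Then lower the clear hinged guard gently over the sleeve, fully down onto its stop, and leave the caliper like that. Leave the other things on the bench where they are.

Things in the scene. Friction and masses are not known exactly. Their poses are not given: they have to be found in the camera images.
- sleeve: The part to measure: a plain turned steel sleeve (tube), outer diameter 36 mm, bore 29 mm, 50 mm tall, about 0.12 kg, standing upright and loose on the bench. Origin: centre of its underside; z is its axis.
- bushing: Not to be measured, leave it: a solid steel bushing with a foot flange (flange 50 mm across and 12 mm thick, neck 30 mm across, 34 mm tall in all). It and the sleeve may swap places. Origin: centre of its underside.
- gauge: The bench caliper, fixed: a level steel beam along its y axis (x 5 to 31, y -75 to 210, top z 30 mm; foot blocks 34 mm tall out to y -90 and 230), both jaws reaching in -x, towards the robot, to tips at x = -60. Origin: on the bench, in the plane of the fixed jaw's face (y = 0). The sleeve belongs between the jaws on the bench, its axis at x about -30 mm (-50 to -5 will do).
- anvil: The fixed jaw, a steel block on the gauge with the same origin and axes as the gauge: measuring face at y = 0 looking to +y, 14 mm thick, x from -60 to 30 mm, z from 6 to 40 mm. On its top near the tip stands the guard's stop, a rubber post 12 x 8 mm that reaches z = 66 mm.
- carriage (a joint): Slide of the carriage along the beam: distance in m from the fixed jaw's face to the moving jaw's face while the latter is not pushed in (true opening = carriage + jaw). 0 to 0.125, grows as it opens (+y of the gauge); starts at 0.098 to 0.122. It stays where it is left; sliding it takes about 6.5 N.
- jaw (a joint): How far the sprung moving jaw is pushed back into the carriage, in m: 0 untouched, 0.009 at its end stop. Its force is 1.4 N at first and grows by 0.45 N per mm. It drives the dial needle, 0.5 rad per mm; the dark band covers 0.002 to 0.0065. Past 0.008 the sleeve is squeezed too hard.
- jaw_face (a point): Point on the moving jaw's measuring face, which looks to -y of the gauge, 30 mm in front of the gauge's x = 0 and 23 mm above the bench. The moving jaw is a plate 14 mm thick, x from -60 to 2 mm, z from 6 to 40 mm; behind it is a 9 to 11 mm gap with two brass guide pins, then the carriage block.
- tab (a point): On the push face (looking to +y of the gauge) of the carriage's thumb tab, a dark upright 30 mm wide in x, 14 mm thick in y, from z 44 (top of the carriage block) to 78 mm. Point: face centre, gauge x = -15, z = 68 mm. Push it in -y to shut the jaws. The carriage block, 48 mm long, ends 3 mm beyond this face; the dial, 31 mm across, lies on its top, towards the jaw.
- guard (a joint): Hinge angle of the clear guard in rad: 0 lying level, fully down on its stop above the sleeve; grows as it is raised; 1.45 to 1.75 at the start (about upright). The hinge is stiff: it stays where it is left; moving the free edge takes about 1 to 2 N.
- guard_hinge (a point): Middle of the guard's hinge axis, at gauge x = 70, y = 17.5 mm, 70 mm above the bench. The axis runs along y of the gauge.
- guard_edge (a point): Middle of the guard's free edge, 125 mm from the hinge. The guard is a clear panel 125 x 88 mm, 4 mm thick, framed in aluminium 6 to 7 mm thick. Upright, its edge is about 195 mm above the bench; down, the edge lies at gauge x = -55, z = 70 mm, and the guard clears the thumb tab.
- calculator: Desk calculator, 150 x 90 x 18 mm, lying loose beyond the caliper: leave it. Origin: centre of its underside.
- square: Steel try square, legs 100 and 139 mm, 12 mm thick, lying loose: leave it. Origin: underside of its outer corner.
Not all that is in view belongs to the job. Leave any green, red or yellow look-alike of the sleeve alone.

How it is judged (in metres and radians):
On the way, in this order (a step that is already met when the one before it is completed fails the run):
1. the sleeve stands on the bench between the open jaws, let go, the guard still up (x of sleeve in the frame of gauge between -0.05 and -0.005 m and angle between sleeve's own z axis and vertical below 0.1 rad and height (world z) of sleeve between -0.004 and 0.004 m and y of sleeve in the frame of gauge above 0.015 m and y of sleeve in the frame of jaw_face below -0.015 m and value of joint jaw below 0.001 m and contact force between the fingers and sleeve below 0.2 N and value of joint guard above 1.2 rad), for 0.2 s.
2. the jaws are shut on the sleeve, needle in the dark band, the guard still up (x of sleeve in the frame of gauge between -0.05 and -0.005 m and angle between sleeve's own z axis and vertical below 0.1 rad and height (world z) of sleeve between -0.004 and 0.004 m and value of joint jaw between 0.002 and 0.0065 m and contact force between each of anvil, jaw and sleeve above 1.2 N and value of joint guard above 1.2 rad), for 0.3 s.
At the end, for the whole second after the job is handed in: The sleeve stands upright (within 0.1 rad) on the bench, its axis at gauge x -50 to -5 mm, held between both jaws with more than 1.2 N on each, moving jaw pushed back 2 to 6.5 mm (needle in the dark band); the guard is down within 0.06 rad of its stop; everything is at rest (x of sleeve in the frame of gauge between -0.05 and -0.005 m and angle between sleeve's own z axis and vertical below 0.1 rad and height (world z) of sleeve between -0.004 and 0.004 m and value of joint jaw between 0.002 and 0.0065 m and contact force between each of anvil, jaw and sleeve above 1.2 N and value of joint guard below 0.06 rad and linear speed of sleeve below 0.01 m/s); the robot touches nothing.
It fails at once if the moving jaw is pushed back more than 8 mm (needle run past the band to its end) (value of joint jaw above 0.008 m).
It fails at once if the guard is slammed: it comes down faster than 3 rad/s (velocity of joint guard below -3 rad/s).
It fails at once if the bushing, calculator or square is moved more than 20 mm (distance of any of bushing, calculator, square from where it was at the start of the episode above 0.02 m).
It also fails if it takes over 72 s, if anything falls off the work surface, if the arm or the gripper's body presses on something with over 40 N, if the wrist force passes 120 N, or if a joint passes its speed limit or range.

## Working session

There is one attempt and no reset: what is moved stays moved. The work goes in short steps, Python scripts to look and compute and a shell command to move; the robot and the scene stay as the last step left them, time stands still between calls to the robot, and variables do not carry over. Pictures are saved under pics/ and viewed, about 8 in all and at most 12, crops included, and the job is handed in when it is done.

```bash
mkdir -p pics; ls; cat > h.py <<'E'
from workcell import *
import numpy as np, cv2
from scipy.spatial.transform import Rotation as R
def save(img,n,scale=1.0):
    cv2.imwrite('pics/'+n,cv2.resize(img[:,:,::-1],None,fx=scale,fy=scale,interpolation=cv2.INTER_CUBIC))
def ray(cam,px,cal=None):
    c=cal or calibration(cam); K=np.array(c['mtx'],float); Rm=cv2.Rodrigues(np.array(c['rvec'],float))[0]; t=np.array(c['tvec'],float).ravel()
    x=(px[0]-K[0,2])/K[0,0]; y=(px[1]-K[1,2])/K[1,1]
    if cam=='wrist':
        r=np.hypot(x,y); d=np.array([x/r*np.sin(r),y/r*np.sin(r),np.cos(r)]) if r>1e-9 else np.array([0,0,1.])
    else: d=np.array([x,y,1.])
    d=Rm.T@d; return -Rm.T@t, d/np.linalg.norm(d)
def atz(cam,px,z,cal=None):
    o,d=ray(cam,px,cal); return o+d*(z-o[2])/d[2]
def tri(*rs):
    A=sum(np.eye(3)-np.outer(d,d) for o,d in rs); b=sum((np.eye(3)-np.outer(d,d))@o for o,d in rs)
    return np.linalg.solve(A,b)
def proj(cam,P,cal=None):
    c=cal or calibration(cam); K=np.array(c['mtx'],float); Rm=cv2.Rodrigues(np.array(c['rvec'],float))[0]
    q=Rm@np.array(P,float)+np.array(c['tvec'],float).ravel()
    if cam=='wrist':
        th=np.arctan2(np.hypot(q[0],q[1]),q[2]); s=th/np.hypot(q[0],q[1]); return K[:2,:2]@(q[:2]*s)+K[:2,2]
    return (K@(q/q[2]))[:2]
def rows(P,rpy=None):
    s=state(); R0=R.from_euler('xyz',s['ee_rot'],degrees=True)
    sh=R0.inv().apply(np.array(P)-s['ee_pos'])/500
    tu=(R0.inv()*R.from_euler('xyz',rpy,degrees=True)).as_rotvec()/(np.pi/2) if rpy is not None else np.zeros(3)
    print('row',sh.round(4),tu.round(4))
E
cat > a.py <<'E'
from h import *
print(state())
fr={}
for c in ['scene','top']:
    fr[c]=grab_frame(c)
    for q in ['sleeve','bushing','gauge','calculator','square']:
        print(c,q,[(np.round(d['location'],1).tolist(),round(d['confidence'],2),atz(c,d['location'],0).round(0)[:2].tolist()) for d in tip_of(q,c)[:4]])
    for q,z in [('tab',68),('jaw_face',23),('guard_hinge',70),('guard_edge',195),('anvil',0)]:
        print(c,q,[(np.round(d['location'],1).tolist(),round(d['confidence'],2),atz(c,d['location'],z).round(0)[:2].tolist()) for d in tip_of(q,c)[:2]])
    save(fr[c],c+'0.png',1.5)
E
python3 a.py
```

```text
pics
{'time_s': 0.0, 'qpos': array([-7.07035259e+01,  1.83504506e+01,  8.97075214e+01,  8.02453391e-04,
        7.20426648e+01, -1.14636317e+00]), 'qvel': array([-0.0133145 ,  0.07921908, -0.07456499, -0.01327012, -0.03405544,
       -0.04342994]), 'effort': array([ 1.96117151e-03, -4.12466168e+01, -2.31972420e+01,  7.29023502e-02,
        4.56717331e-02, -1.47909363e-04]), 'ee_pos': array([ 200.67628635, -538.34157709,  235.12461815]), 'ee_rot': array([-1.79899399e+02, -2.77616185e-03,  2.04425868e+01]), 'force': array([0.33195577, 0.16019259, 0.98612779]), 'torque': array([ 0.00909263,  0.00398679, -0.0190507 ]), 'gripper_width': 91.08534793265879}
scene sleeve [([275.7, 159.6], 0.84, [404.0, -192.0]), ([237.6, 169.8], 0.77, [480.0, -262.0]), ([223.2, 181.4], 0.61, [533.0, -273.0]), ([255.8, 153.8], 0.61, [400.0, -249.0])]
scene bushing [([204.6, 208.0], 0.58, [630.0, -266.0])]
scene gauge [([318.1, 201.8], 0.97, [517.0, -47.0])]
scene calculator [([311.1, 293.8], 0.82, [749.0, 13.0])]
scene square [([193.1, 151.1], 0.88, [451.0, -405.0])]
scene tab [([409.5, 198.8], 0.58, [516.0, 
[... 187 characters left out ...]
0.63, [424.0, -340.0]), ([301.6, 252.4], 0.61, [463.0, -257.0]), ([269.5, 276.8], 0.5, [412.0, -188.0]), ([308.5, 219.5], 0.46, [533.0, -273.0])]
top bushing [([304.1, 173.3], 0.62, [634.0, -265.0])]
top gauge [([203.7, 221.5], 0.58, [528.0, -47.0]), ([153.1, 237.2], 0.31, [495.0, 59.0])]
top calculator [([182.0, 122.2], 0.68, [746.0, 3.0])]
top square [([372.5, 259.4], 0.69, [448.0, -410.0])]
top tab [([109.0, 225.4], 0.6, [518.0, 129.0])]
top jaw_face [([153.4, 235.6], 0.79, [498.0, 53.0]), ([193.0, 184.8], 0.71, [604.0, -26.0])]
top guard_hinge [([189.8, 182.8], 0.61, [602.0, -26.0])]
top guard_edge [([182.8, 171.6], 0.92, [602.0, -32.0])]
top anvil [([204.0, 225.8], 0.8, [519.0, -48.0])]
```

View pics/scene0.png

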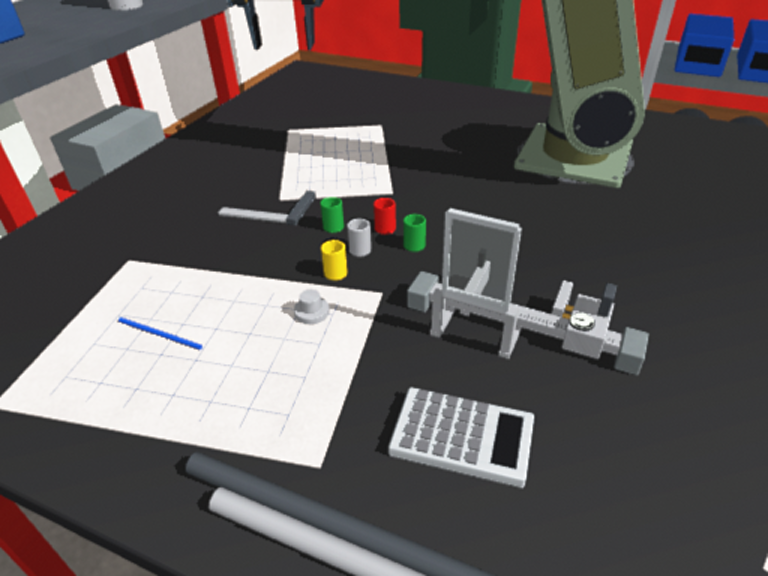

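View pics/top0.png

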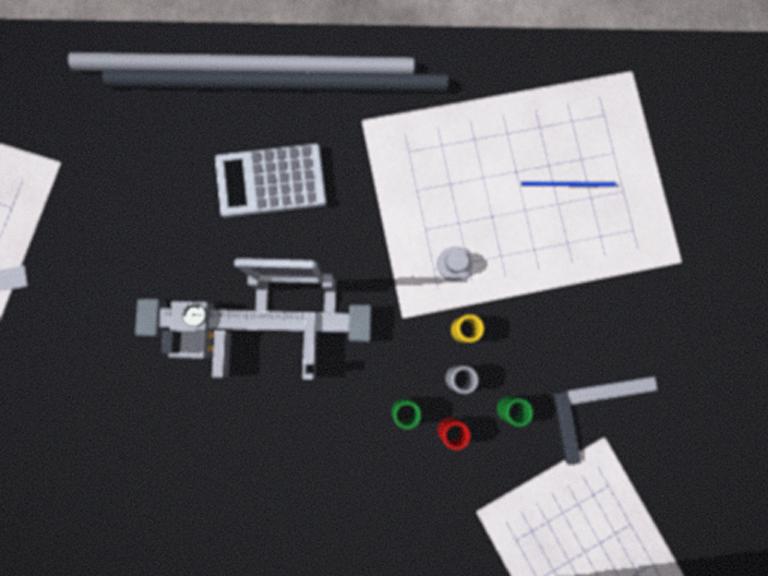

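The scene picture (×1.5) shows five sleeve-like tubes and the bushing. In the top picture they are:
- steel-grey tube at (463,379)
- yellow at (468,328)
- green at (407,414) and (515,411)
- red at (455,434)
- flanged bushing at (456,263)

The plain grey tube is the sleeve. The gauge is at (310,320) with its jaws towards the robot, and the guard is up.

```bash
cat > b.py <<'E'
from h import *
for n,a,b in [('sleeve',(237.6,169.8),(301.6,252.4)),('gauge',(318.1,201.8),(203.7,221.5)),('tab',(409.5,198.8),(109,225.4)),('jaw_face',(369.2,200.3),(153.4,235.6)),('hinge',(316.7,200.6),(189.8,182.8))]:
    print(n,tri(ray('scene',a),ray('top',b)).round(1))
im=cv2.imread('pics/top0.png'); cv2.imwrite('pics/c1.png',cv2.resize(im[300:470,370:560],None,fx=3,fy=3,interpolation=cv2.INTER_CUBIC))
rows([470,-258,200],[180,0,0])
E
python3 b.py
```

```text
sleeve [ 464.5 -264.1  -11.6]
gauge [527.4 -46.3   8.7]
tab [517.5 130.   68.3]
jaw_face [497.7  55.2  23.1]
hinge [600.9 -28.4  78.1]
row [ 0.7006 -0.3382  0.0719] [ 1.000e-04 -0.000e+00  2.272e-01]
```

View pics/c1.png

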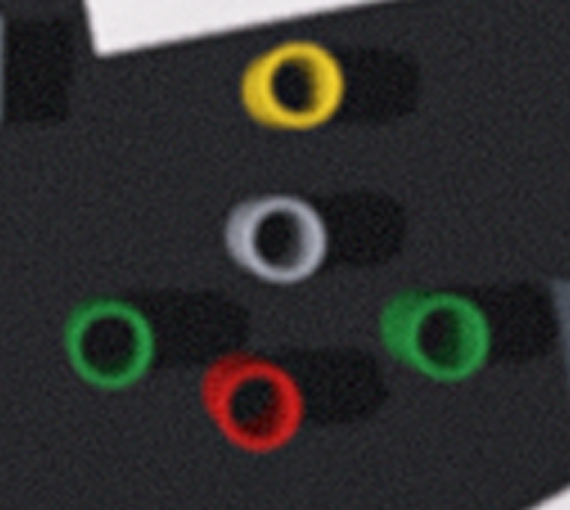

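The close crop shows a plain grey tube, with no flange and no colour, so the choice is confirmed. I'll move above it.

```bash
python3 -m jog '0.7 -0.338 0.07 0 0 0.227;0.7 -0.338 0.07 0 0 0.227;0.7 -0.338 0.07 0 0 0.227;0.7 -0.338 0.07 0 0 0.227;0.7 -0.338 0.07 0 0 0.227;0.7 -0.338 0.07 0 0 0.227;0.7 -0.338 0.07 0 0 0.227;0.7 -0.338 0.07 0 0 0.227;0.7 -0.338 0.07 0 0 0.227;0.7 -0.338 0.07 0 0 0.227;0.7 -0.338 0.07 0 0 0.227;0.7 -0.338 0.07 0 0 0.227;0.7 -0.338 0.07 0 0 0.227'
cat > c.py <<'E'
from h import *
cal=calibration('wrist'); im=grab_frame('wrist'); save(im,'w1.png',1.5)
for q in ['sleeve']:
    print([(np.round(d['location'],1).tolist(),round(d['confidence'],2),atz('wrist',d['location'],0,cal).round(1)[:2].tolist()) for d in tip_of(q,'wrist')])
    print([(np.round(d['rect'],1).tolist(),round(d['confidence'],2)) for d in spot_in(q,'wrist')])
# grey ring segmentation: fit top rim by hough-free: mask grey bright
E
python3 c.py
```

```text
time_s: 2.18
ee_pos: [469.3, -258.6, 201.0]
ee_rot: [180.0, 0.0, 0.0]
force: [-0.2, 0.5, -0.2]
gripper_width: 91.4
[([263.0, 121.2], 0.72, [534.4, -270.1]), ([256.9, 176.3], 0.7, [468.6, -263.1]), ([242.8, 236.1], 0.68, [391.0, -245.5]), ([310.3, 214.5], 0.64, [419.9, -330.6])]
[([298.7, 199.7, 330.4, 240.6], 0.95), ([230.0, 222.4, 261.6, 251.0], 0.9), ([181.0, 201.9, 208.0, 243.4], 0.85), ([249.8, 103.4, 285.1, 138.1], 0.83), ([242.0, 162.7, 271.9, 205.4], 0.6)]
```

View pics/w1.png

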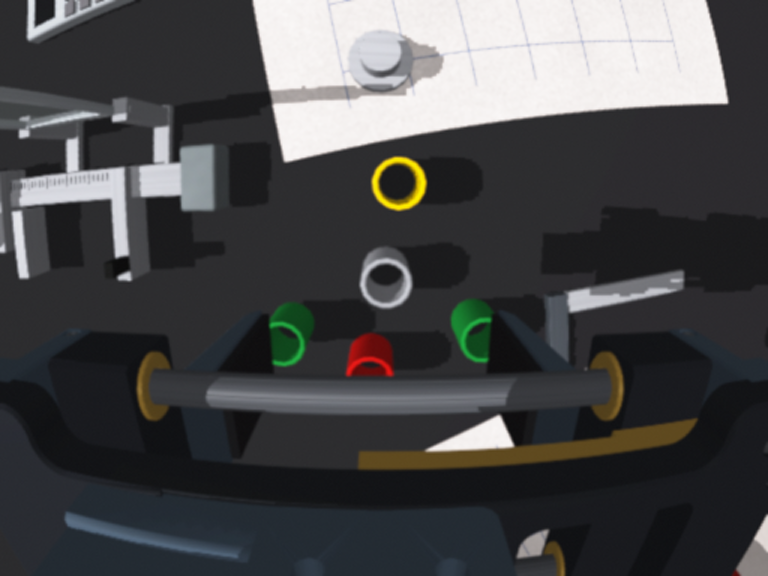

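The wrist view shows the grey sleeve's rim centred at (386,280), yellow at (399,183), greens at (286,342) and (475,340), and red at (370,358). The gauge's jaws are on the left, at (125,220) and (30,240).

```bash
cat > d.py <<'E'
from h import *
cal=calibration('wrist')
f=lambda u,v,z:atz('wrist',(u/1.5-.17,v/1.5-.17),z,cal).round(1)
print('sleeve rim',f(386,282,50),'rim L/R',f(360,282,50),f(412,282,50))
print('anvil face tip-top corner approx',f(112,278,40),f(131,278,40))
im=cv2.imread('pics/w1.png'); cv2.imwrite('pics/c2.png',cv2.resize(im[60:330,0:430],None,fx=1.8,fy=1.8,interpolation=cv2.INTER_CUBIC))
E
python3 d.py
```

```text
sleeve rim [ 466.7 -263.3   50. ] rim L/R [ 466.7 -245.4   50. ] [ 466.6 -281.4   50. ]
anvil face tip-top corner approx [468.5 -41.5  40. ] [468.4 -60.8  40. ]
```

```bash
python3 -m jog '-0.005 0.009 0.06 0 0 0;-0.005 0.009 0.12 0 0 0;-0.005 0.009 0.18 0 0 0;-0.005 0.009 0.22 0 0 0;-0.005 0.009 0.26 0 0 0;-0.005 0.009 0.29 0 0 0;-0.005 0.009 0.31 0 0 0;-0.005 0.009 0.32 0 0 0;-0.005 0.009 0.326 0 0 0;-0.005 0.009 0.326 0 0 0;-0.005 0.009 0.326 0 0 0' 0.45
python3 -m jog '0 0 0 0 0 0;0 0 0 0 0 0;0 0 0 0 0 0;0 0 0 0 0 0;0 0 0 0 0 0;0 0 0 0 0 0;0 0 0 0 0 0;0 0 0 0 0 0' -0.4 15
```

```text
time_s: 3.25
ee_pos: [466.9, -264.3, 38.9]
ee_rot: [179.9, -0.1, -0.1]
force: [0.4, 0.2, 0.1]
gripper_width: 66.4
time_s: 3.92
ee_pos: [467.0, -264.1, 39.1]
ee_rot: [179.9, -0.1, -0.1]
force: [-0.3, 0.7, 3.5]
gripper_width: 35.6
```

```bash
python3 -m jog '0 0 -0.05 0 0 0;0 0 -0.12 0 0 0;0 0 -0.19 0 0 0;0 0 -0.25 0 0 0;0 0 -0.28 0 0 0;0 0 -0.28 0 0 0;0 0 -0.28 0 0 0'
python3 -c "
from h import *
s=state(); print('cam rel tcp',ray('wrist',(256,192))[0]-s['ee_pos'],s['gripper_width']); rows([480,-100,180],[180,0,0])"
```

```text
time_s: 4.5
ee_pos: [466.7, -264.0, 179.0]
ee_rot: [179.9, -0.1, -0.1]
force: [-0.2, 0.5, -2.3]
gripper_width: 35.9
cam rel tcp [ 72.61916176   0.38069693 148.11989001] 35.915591200164236
row [ 0.026  -0.3281 -0.0024] [ 0.001  -0.0013 -0.0013]
```

```bash
python3 -m jog '0.01 -0.08 0 0 0 0;0.01 -0.16 0 0 0 0;0.01 -0.24 0 0 0 0;0.01 -0.32 0 0 0 0;0.01 -0.4 0 0 0 0;0.01 -0.48 0 0 0 0;0.01 -0.538 0 0 0 0;0.01 -0.538 0 0 0 0;0.01 -0.538 0 0 0 0;0.01 -0.538 0 0 0 0'
cat > e.py <<'E'
from h import *
print(state()['ee_pos'])
cal=calibration('wrist'); im=grab_frame('wrist'); save(im,'w2.png',1.5)
for q,z in [('gauge',0),('anvil',0),('jaw_face',23),('tab',68),('guard_hinge',70),('guard_edge',195)]:
    print(q,[(np.round(d['location'],1).tolist(),round(d['confidence'],2),atz('wrist',d['location'],z,cal).round(1)[:2].tolist()) for d in tip_of(q,'wrist')[:3]])
E
python3 e.py
```

```text
time_s: 5.33
ee_pos: [471.3, 4.6, 177.0]
ee_rot: [179.9, 0.1, -0.1]
force: [0.0, 0.2, -1.6]
gripper_width: 36.1
[471.34085627   4.62760743 177.03540625]
gauge [([299.6, 131.6], 0.88, [525.9, -46.6])]
anvil [([301.0, 131.2], 0.89, [526.3, -48.2])]
jaw_face [([199.3, 158.0], 0.91, [500.1, 60.1])]
tab [([118.5, 150.4], 0.85, [515.9, 129.6])]
guard_hinge [([293.5, 53.1], 0.98, [598.3, -29.9])]
guard_edge [([334.3, 4.0], 0.94, [597.2, -31.8])]
```

View pics/w2.png

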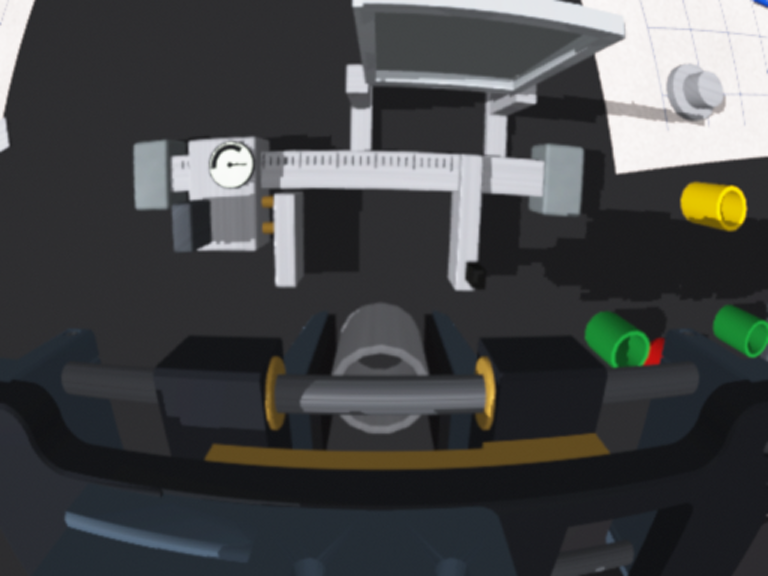

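The wrist view shows the open jaws, with the anvil tip at (462,285), the moving jaw at (288,280) and the tab at (181,228). The dial is at rest and the guard is upright at (490,40). The sleeve is held in line with the gap. Fitted gauge origin is about (526.5, −46.5), yaw about −1.5°, opening about 107 mm.

```bash
python3 -m jog '0.02 -0.003 0.04 0 0 0;0.037 -0.003 0.09 0 0 0;0.037 -0.003 0.15 0 0 0;0.037 -0.003 0.2 0 0 0;0.037 -0.003 0.235 0 0 0;0.037 -0.003 0.255 0 0 0;0.037 -0.003 0.265 0 0 0;0.037 -0.003 0.27 0 0 0;0.037 -0.003 0.273 0 0 0;0.037 -0.003 0.273 0 0 0'
```

```text
time_s: 6.52
ee_pos: [491.5, 5.3, 42.6]
ee_rot: [179.9, -0.2, -0.2]
force: [-0.4, -0.2, -1.6]
gripper_width: 35.7
```

```bash
python3 -m jog '0 0 0.004 0 0 0;0 0 0.006 0 0 0;0 0 0.006 0 0 0;0 0 0.006 0 0 0'
```

```text
time_s: 6.85
ee_pos: [491.6, 5.3, 39.8]
ee_rot: [179.9, -0.2, -0.2]
force: [-0.3, -0.6, -0.9]
gripper_width: 35.6
```

```bash
python3 -m jog '0 0 0.002 0 0 0;0 0 0.002 0 0 0;0 0 0.002 0 0 0'
python3 -m jog '0 0 0 0 0 0;0 0 0 0 0 0;0 0 0 0 0 0;0 0 0 0 0 0;0 0 0 0 0 0;0 0 0 0 0 0' 0.1
python3 -m jog '0 0 -0.02 0 0 0;0 0 -0.06 0 0 0;0 0 -0.12 0 0 0;0 0 -0.18 0 0 0;0 0 -0.24 0 0 0;0 0 -0.28 0 0 0;0 0 -0.28 0 0 0;0 0 -0.28 0 0 0'
sed -i "s/w2.png/w3.png/; s/('gauge',0)/('sleeve',0),('gauge',0)/" e.py; python3 e.py
```

```text
time_s: 7.1
ee_pos: [491.9, 5.3, 39.2]
ee_rot: [179.9, -0.3, -0.2]
force: [0.2, 0.5, 2.0]
gripper_width: 35.7
time_s: 7.6
ee_pos: [491.9, 5.3, 39.1]
ee_rot: [179.9, -0.2, -0.2]
force: [-0.2, -0.2, 1.1]
gripper_width: 50.2
time_s: 8.27
ee_pos: [491.7, 5.5, 180.0]
ee_rot: [179.9, -0.4, -0.2]
force: [-0.2, -0.4, -0.1]
gripper_width: 50.1
[491.69215313   5.52395684 180.0039157 ]
sleeve [([253.5, 181.4], 0.88, [490.8, 5.0]), ([461.6, 150.9], 0.84, [533.7, -272.1]), ([481.9, 226.8], 0.63, [422.8, -339.1])]
gauge [([297.1, 147.7], 0.61, [529.3, -43.8])]
anvil [([303.8, 152.8], 0.67, [523.6, -51.5])]
jaw_face [([201.3, 178.8], 0.7, [499.1, 60.3])]
tab [([122.9, 170.2], 0.98, [518.0, 129.1])]
guard_hinge [([292.4, 76.3], 0.59, [599.3, -28.7])]
guard_edge [([332.6, 48.9], 0.61, [596.0, -30.7])]
```

View pics/w3.png

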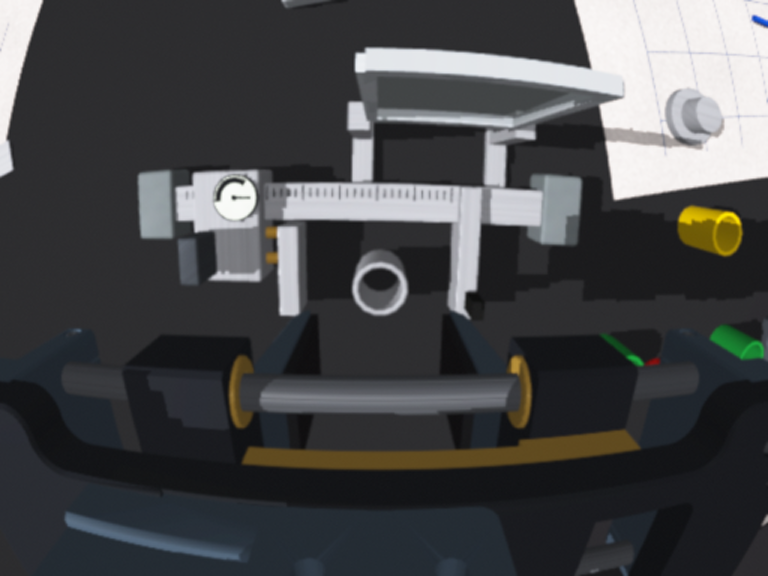

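The sleeve stands free between the jaws at rim (380,285), upright, and the dial is at rest at (237,198). Next I'll shut the gripper and go behind the tab.

```bash
python3 -m jog '0.02 -0.08 0 0 0 0;0.047 -0.16 0 0 0 0;0.047 -0.24 0 0 0 0;0.047 -0.309 0 0 0 0;0.047 -0.309 0.03 0 0 0;0.047 -0.309 0.09 0 0 0;0.047 -0.309 0.15 0 0 0;0.047 -0.309 0.19 0 0 0;0.047 -0.309 0.205 0 0 0;0.047 -0.309 0.212 0 0 0;0.047 -0.309 0.212 0 0 0;0.047 -0.309 0.212 0 0 0' -1 20
cat > f.py <<'E'
from h import *
import sys
n=sys.argv[1]
s=state();print(s['ee_pos'].round(1),s['force'].round(1))
cal=calibration('wrist'); im=grab_frame('wrist'); save(im,n+'.png',1.5)
for q,z in [('jaw_face',23),('tab',68),('sleeve',0)]:
    print(q,[(np.round(d['location'],1).tolist(),round(d['confidence'],2),atz('wrist',d['location'],z,cal).round(1)[:2].tolist()) for d in tip_of(q,'wrist')[:1]])
E
python3 f.py w4
```

```text
time_s: 9.67
ee_pos: [516.2, 160.0, 73.1]
ee_rot: [179.9, -0.3, -0.2]
force: [1.3, 0.8, 0.2]
gripper_width: 0.6
[516.2 160.   73.1] [1.3 0.8 0.2]
jaw_face [([381.5, 237.5], 0.58, [499.6, 60.5])]
tab []
sleeve [([422.0, 236.0], 0.82, [488.4, 5.9])]
```

```bash
python3 -m jog '0 0.012 0 0 0 0;0 0.024 0 0 0 0;0 0.03 0 0 0 0;0 0.036 0 0 0 0;0 0.042 0 0 0 0;0 0.048 0 0 0 0;0 0.054 0 0 0 0;0 0.06 0 0 0 0;0 0.066 0 0 0 0;0 0.072 0 0 0 0;0 0.078 0 0 0 0;0 0.084 0 0 0 0;0 0.084 0 0 0 0'
python3 f.py w5
```

```text
time_s: 10.95
ee_pos: [515.5, 118.7, 73.4]
ee_rot: [-179.9, -0.2, -0.3]
force: [-1.1, 4.6, 0.9]
gripper_width: 0.3
[515.5 118.7  73.4] [-1.1  4.6  0.9]
jaw_face [([358.2, 235.6], 0.66, [501.2, 39.5])]
tab []
sleeve [([385.4, 234.7], 0.72, [490.8, 4.4])]
```

```bash
python3 -m jog '0 0.006 0 0 0 0;0 0.012 0 0 0 0;0 0.018 0 0 0 0;0 0.024 0 0 0 0;0 0.03 0 0 0 0;0 0.036 0 0 0 0;0 0.042 0 0 0 0;0 0.048 0 0 0 0;0 0.054 0 0 0 0;0 0.06 0 0 0 0;0 0.066 0 0 0 0;0 0.072 0 0 0 0;0 0.078 0 0 0 0;0 0.078 0 0 0 0'
python3 f.py w6
```

```text
time_s: 12.32
ee_pos: [514.6, 80.5, 73.4]
ee_rot: [-179.8, -0.2, -0.4]
force: [-2.8, 5.1, 1.7]
gripper_width: 0.2
[514.6  80.5  73.4] [-2.8  5.1  1.7]
jaw_face [([359.2, 238.7], 0.86, [497.5, 0.3])]
tab []
sleeve [([369.6, 236.6], 0.97, [488.7, -18.4])]
```

View pics/w6.png

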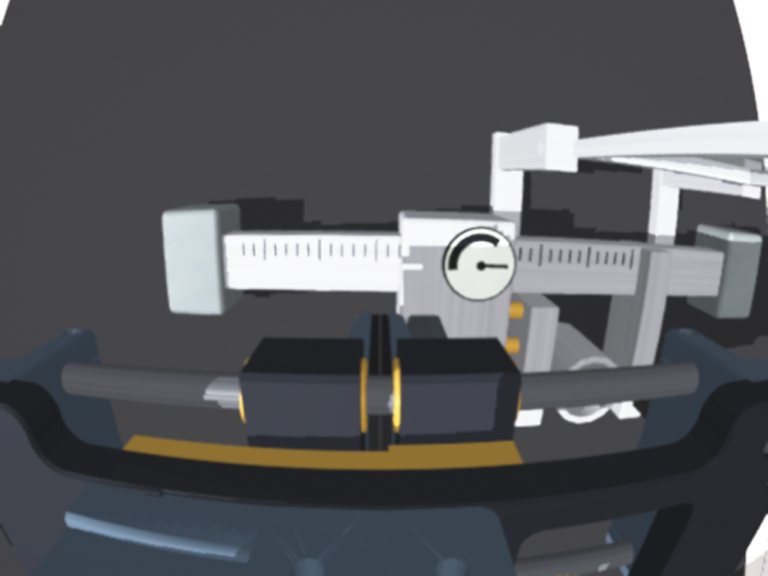

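The dial is visible at centre (480,266), needle pointing right at rest, dark band from upper right round to the left. The jaw is just touching the sleeve at (590,385). I'll read the needle by script as I close in.

```bash
cat > g.py <<'E'
from h import *
import sys
s=state();print(s['ee_pos'].round(1),s['force'].round(1))
im=grab_frame('wrist'); g=cv2.resize(cv2.cvtColor(im,cv2.COLOR_RGB2GRAY),None,fx=3,fy=3,interpolation=cv2.INTER_CUBIC)
cv2.imwrite('pics/'+sys.argv[1]+'.png',cv2.resize(im[100:290,200:450,::-1],None,fx=3,fy=3,interpolation=cv2.INTER_CUBIC))
c=(960,531)
if True:
    a=np.radians(np.arange(0,360,4)); prof=[np.mean([g[int(c[1]-r*np.sin(t)),int(c[0]+r*np.cos(t))] for r in range(20,36,2)]) for t in a]
    i=np.argsort(prof)[:4]; print('needle deg',(np.degrees(a[i])).round(),np.array(prof)[i].round(),'median',np.median(prof))
E
python3 g.py n0; python3 -m jog '0 0.004 0 0 0 0;0 0.008 0 0 0 0;0 0.012 0 0 0 0;0 0.014 0 0 0 0;0 0.014 0 0 0 0;0 0.014 0 0 0 0'; python3 g.py n1
```

```text
[514.6  80.5  73.4] [-1.8  4.6  2.3]
needle deg [356.   0. 352.   4.] [ 77.  82. 112. 138.] median 234.0
time_s: 13.07
ee_pos: [514.4, 74.7, 73.4]
ee_rot: [-179.7, -0.1, -0.4]
force: [-1.4, 7.3, 1.2]
gripper_width: 0.6
[514.4  74.7  73.4] [-1.4  7.3  1.2]
needle deg [  0. 356.   4. 352.] [ 75.  84. 122. 131.] median 229.0
```

```bash
for i in 2 3; do python3 -m jog '0 0.003 0 0 0 0;0 0.006 0 0 0 0;0 0.006 0 0 0 0;0 0.006 0 0 0 0'; python3 g.py n$i; done
```

```text
time_s: 13.45
ee_pos: [514.4, 72.8, 73.5]
ee_rot: [-179.6, -0.1, -0.5]
force: [-1.0, 6.6, 0.1]
gripper_width: 0.5
[514.4  72.8  73.5] [-1.   6.6  0.1]
needle deg [  0. 356.   4. 352.] [ 73.  83. 118. 131.] median 228.8125
time_s: 13.83
ee_pos: [514.3, 71.0, 73.5]
ee_rot: [-179.4, -0.1, -0.6]
force: [-0.2, 6.2, 0.4]
gripper_width: 0.2
[514.3  71.   73.5] [-0.2  6.2  0.4]
needle deg [  0. 356.   4. 352.] [ 69.  82. 112. 132.] median 228.625
```

```bash
python3 -m jog '0 0.003 0 0 0 0;0 0.006 0 0 0 0;0 0.006 0 0 0 0;0 0.006 0 0 0 0'; python3 g.py n4;python3 -m jog '0 0.003 0 0 0 0;0 0.005 0 0 0 0;0 0.005 0 0 0 0;0 0.005 0 0 0 0'; python3 g.py n5
```

```text
time_s: 14.22
ee_pos: [514.3, 69.3, 73.6]
ee_rot: [-179.3, -0.1, -0.7]
force: [-0.6, 7.4, 0.1]
gripper_width: 0.6
[514.3  69.3  73.6] [-0.6  7.4  0.1]
needle deg [16. 20. 12. 24.] [ 69.  86.  99. 140.] median 227.625
time_s: 14.6
ee_pos: [514.3, 68.3, 73.6]
ee_rot: [-179.1, -0.2, -0.8]
force: [-0.4, 7.6, 0.1]
gripper_width: 0.9
[514.3  68.3  73.6] [-0.4  7.6  0.1]
needle deg [44. 40. 36. 48.] [ 71.  73. 117. 117.] median 227.0
```

```bash
python3 -m jog '0 0.003 0 0 0 0;0 0.006 0 0 0 0;0 0.006 0 0 0 0;0 0.006 0 0 0 0'; python3 g.py n6
```

```text
time_s: 14.98
ee_pos: [514.3, 66.8, 73.6]
ee_rot: [-178.9, -0.2, -0.9]
force: [-1.0, 8.5, 0.5]
gripper_width: 0.5
[514.3  66.8  73.6] [-1.   8.5  0.5]
needle deg [80. 84. 76. 88.] [ 66.  83.  97. 142.] median 226.6875
```

```bash
python3 -m jog '0 0.003 0 0 0 0;0 0.006 0 0 0 0;0 0.006 0 0 0 0;0 0.006 0 0 0 0'; python3 g.py n7
```

```text
time_s: 15.37
ee_pos: [514.3, 65.5, 73.7]
ee_rot: [-178.7, -0.2, -1.0]
force: [-0.2, 8.3, 1.1]
gripper_width: 0.6
[514.3  65.5  73.7] [-0.2  8.3  1.1]
needle deg [120. 116. 124. 112.] [ 78.  90. 118. 140.] median 226.125
```

View pics/n7.png

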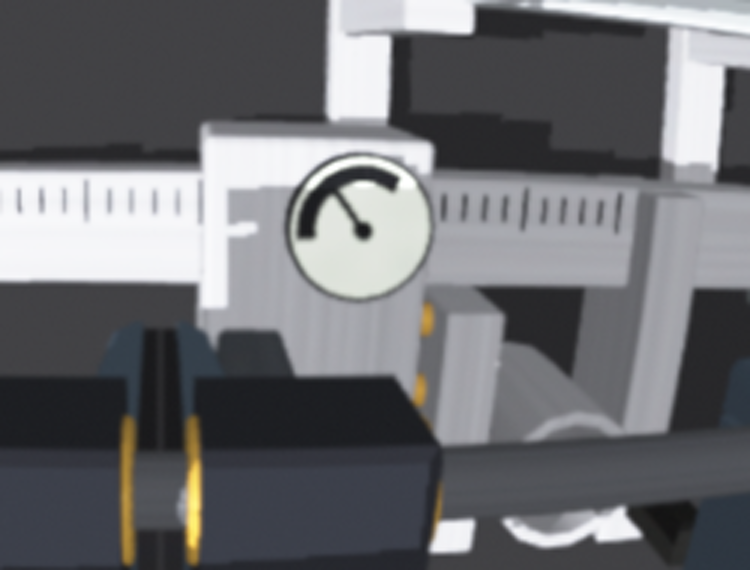

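The needle stands at about 120° in the middle of the dark band, roughly 4.2 mm, and the sleeve sits between both jaws. I'll back off and recheck.

```bash
python3 -m jog '0 -0.01 0 0 0 0;0 -0.03 0 0 0 0;0 -0.05 -0.02 0 0 0;0 -0.05 -0.08 0 0 0;0 -0.05 -0.16 0 0 0;0 -0.05 -0.24 0 0 0;0 -0.05 -0.32 0 0 0;0 -0.05 -0.38 0 0 0;0 -0.05 -0.38 0 0 0;0 -0.05 -0.38 0 0 0'
python3 -c "
from h import *
rows([650,-29,262],[180,0,0])"; python3 f.py w7
```

```text
time_s: 16.25
ee_pos: [514.9, 86.5, 266.1]
ee_rot: [-178.7, -0.4, -0.9]
force: [-0.8, 0.4, -0.3]
gripper_width: 0.4
row [0.2739 0.2268 0.0051] [-0.014  -0.0048 -0.0104]
[514.9  86.5 266.1] [-0.8  0.4 -0.3]
jaw_face [([329.5, 184.6], 0.68, [494.9, -12.7])]
tab [([284.1, 177.8], 0.73, [514.2, 54.1])]
sleeve [([483.5, 221.1], 0.95, [419.5, -331.7])]
```

View pics/w7.png

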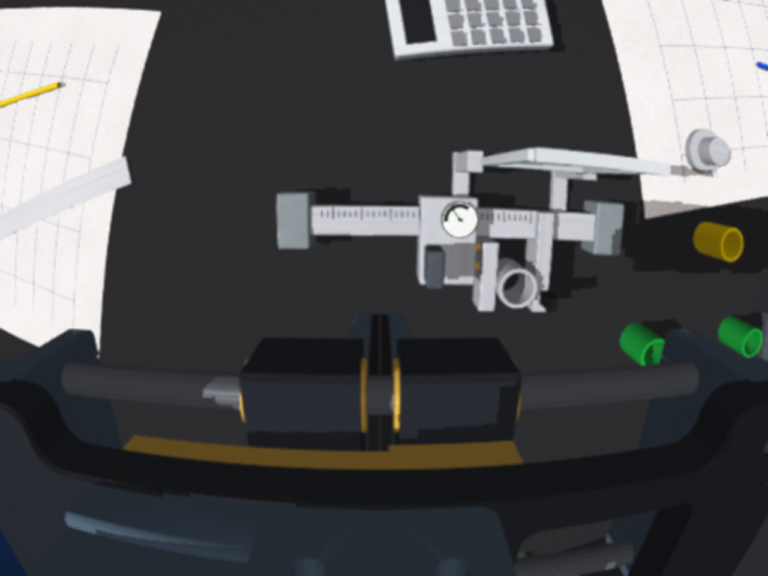

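With the robot clear, the needle at (459,218) is still in the band and the sleeve at (517,285) is held. Now over and behind the guard.

```bash
python3 -m jog '0.06 0.05 0.005 -0.014 -0.005 -0.01;0.12 0.1 0.005 -0.014 -0.005 -0.01;0.18 0.15 0.005 -0.014 -0.005 -0.01;0.24 0.2 0.005 -0.014 -0.005 -0.01;0.274 0.227 0.005 -0.014 -0.005 -0.01;0.274 0.227 0.005 -0.014 -0.005 -0.01;0.274 0.227 0.05 -0.014 -0.005 -0.01;0.274 0.227 0.1 -0.014 -0.005 -0.01;0.274 0.227 0.145 -0.014 -0.005 -0.01;0.274 0.227 0.145 -0.014 -0.005 -0.01;0.274 0.227 0.145 -0.014 -0.005 -0.01'
cat > k.py <<'E'
from h import *
s=state();print(s['ee_pos'].round(1),s['force'].round(1))
H=np.array([598,70])
for th in [90,80,70,60,50,40,30,20,10,5,0,-1]:
    t=np.radians(th); r=110
    C=H+r*np.array([-np.cos(t),np.sin(t)])+4*np.array([np.sin(t),np.cos(t)])
    T=C+np.array([16,22]); d=(T-s['ee_pos'][[0,2]])/500
    print(th,T.round(1),'rows x',round(d[0],3),'z',round(-d[1],3))
c='scene'; im=grab_frame(c); save(im,'s2.png',1.5)
print([(np.round(d['location'],1).tolist(),round(d['confidence'],2)) for d in tip_of('guard_edge',c)[:2]])
E
python3 k.py
```

```text
time_s: 17.37
ee_pos: [646.9, -27.4, 185.4]
ee_rot: [180.0, 0.8, -0.0]
force: [1.1, -0.2, 0.4]
gripper_width: 0.4
[646.9 -27.4 185.4] [ 1.1 -0.2  0.4]
90 [618. 202.] rows x -0.058 z -0.033
80 [598.8 201. ] rows x -0.096 z -0.031
70 [580.1 196.7] rows x -0.133 z -0.023
60 [562.5 189.3] rows x -0.169 z -0.008
50 [546.4 178.8] rows x -0.201 z 0.013
40 [532.3 165.8] rows x -0.229 z 0.039
30 [520.7 150.5] rows x -0.252 z 0.07
20 [512.  133.4] rows x -0.27 z 0.104
10 [506.4 115. ] rows x -0.281 z 0.141
5 [504.8 105.6] rows x -0.284 z 0.16
0 [504.  96.] rows x -0.286 z 0.179
-1 [503.9  94.1] rows x -0.286 z 0.183
[([321.1, 146.2], 0.92)]
```

```bash
python3 -m jog '-0.03 -0.033 -0.02 0 0 0;-0.05 -0.003 -0.033 0 0 0;-0.06 0 -0.033 0 0 0;-0.07 0 -0.033 0 0 0;-0.08 0 -0.032 0 0 0;-0.09 0 -0.031 0 0 0;-0.1 0 -0.03 0 0 0;-0.11 0 -0.028 0 0 0;-0.12 0 -0.026 0 0 0;-0.133 0 -0.023 0 0 0;-0.142 0 -0.02 0 0 0;-0.151 0 -0.016 0 0 0;-0.16 0 -0.012 0 0 0;-0.169 0 -0.008 0 0 0;-0.177 0 -0.003 0 0 0;-0.185 0 0.002 0 0 0;-0.193 0 0.007 0 0 0;-0.201 0 0.013 0 0 0;-0.201 0 0.013 0 0 0'
python3 k.py
```

```text
time_s: 19.05
ee_pos: [546.9, -27.7, 181.9]
ee_rot: [180.0, 0.5, -0.0]
force: [-0.4, 1.3, 0.7]
gripper_width: 0.4
[546.9 -27.7 181.9] [-0.4  1.3  0.7]
90 [618. 202.] rows x 0.142 z -0.04
80 [598.8 201. ] rows x 0.104 z -0.038
70 [580.1 196.7] rows x 0.066 z -0.03
60 [562.5 189.3] rows x 0.031 z -0.015
50 [546.4 178.8] rows x -0.001 z 0.006
40 [532.3 165.8] rows x -0.029 z 0.032
30 [520.7 150.5] rows x -0.052 z 0.063
20 [512.  133.4] rows x -0.07 z 0.097
10 [506.4 115. ] rows x -0.081 z 0.134
5 [504.8 105.6] rows x -0.084 z 0.153
0 [504.  96.] rows x -0.086 z 0.172
-1 [503.9  94.1] rows x -0.086 z 0.176
[([333.8, 139.2], 0.69)]
```

View pics/s2.png

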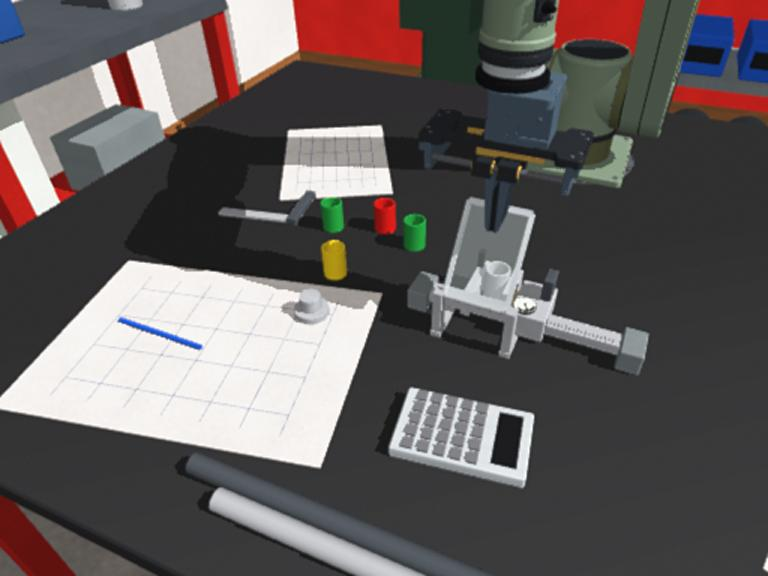

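The guard is following the fingertips, now leaning at about 50° with its edge near (500,205), and the sleeve is upright below. I'll continue the arc.

```bash
python3 -m jog '-0.01 0 0.012 0 0 0;-0.02 0 0.02 0 0 0;-0.029 0 0.032 0 0 0;-0.037 0 0.042 0 0 0;-0.045 0 0.052 0 0 0;-0.052 0 0.063 0 0 0;-0.057 0 0.072 0 0 0;-0.062 0 0.08 0 0 0;-0.066 0 0.088 0 0 0;-0.07 0 0.097 0 0 0;-0.073 0 0.106 0 0 0;-0.076 0 0.115 0 0 0;-0.079 0 0.125 0 0 0;-0.081 0 0.134 0 0 0;-0.082 0 0.143 0 0 0;-0.084 0 0.153 0 0 0;-0.084 0 0.153 0 0 0'
python3 k.py | head -1
```

```text
time_s: 20.57
ee_pos: [504.5, -27.8, 105.1]
ee_rot: [179.9, 0.6, -0.0]
force: [-0.5, 0.6, -0.1]
gripper_width: 0.5
[504.5 -27.8 105.1] [-0.5  0.6 -0.1]
```

```bash
python3 -m jog '0 0 0.005 0 0 0;0 0 0.01 0 0 0;0 0 0.014 0 0 0;0 0 0.018 0 0 0;0 0 0.018 0 0 0'; python3 -m jog '0 0 0.003 0 0 0;0 0 0.006 0 0 0;0 0 0.006 0 0 0'
```

```text
time_s: 21.08
ee_pos: [504.9, -27.9, 96.5]
ee_rot: [179.9, 0.5, -0.0]
force: [0.0, 0.2, 0.3]
gripper_width: 0.8
time_s: 21.33
ee_pos: [505.0, -27.9, 94.3]
ee_rot: [179.9, 0.5, -0.0]
force: [-1.7, -0.2, 5.7]
gripper_width: 0.5
```

```bash
python3 -m jog '0 0 0.002 0 0 0;0 0 0.004 0 0 0;0 0 0.004 0 0 0'; python3 -m jog '0 0 -0.02 0 0 0;-0.02 0 -0.08 0 0 0;-0.06 0 -0.16 0 0 0;-0.1 0 -0.24 0 0 0;-0.14 0 -0.3 0 0 0;-0.14 0 -0.3 0 0 0;-0.14 0 -0.3 0 0 0'; python3 f.py w8; python3 -c "
from h import *
save(grab_frame('scene')[110:260,230:460],'s3.png',3)
print(tip_of('guard_edge','scene')[:1], [proj('scene',[471,-30,z]) for z in (70,78)])"
```

```text
time_s: 21.58
ee_pos: [505.1, -27.9, 94.1]
ee_rot: [179.9, 0.4, -0.0]
force: [-4.6, -0.1, 14.3]
gripper_width: 0.6
time_s: 22.17
ee_pos: [436.5, -27.8, 246.7]
ee_rot: [179.9, 0.1, -0.0]
force: [0.1, 0.7, 0.4]
gripper_width: 0.3
[436.5 -27.8 246.7] [0.1 0.7 0.4]
jaw_face []
tab [([182.8, 112.5], 0.59, [513.0, 49.8])]
sleeve [([364.8, 181.0], 0.87, [419.9, -187.7])]
[{'location': [336.2, 166.6], 'confidence': 0.8}] [array([334.49424786, 166.22581559]), array([334.89269286, 163.18862413])]
```

View pics/w8.png

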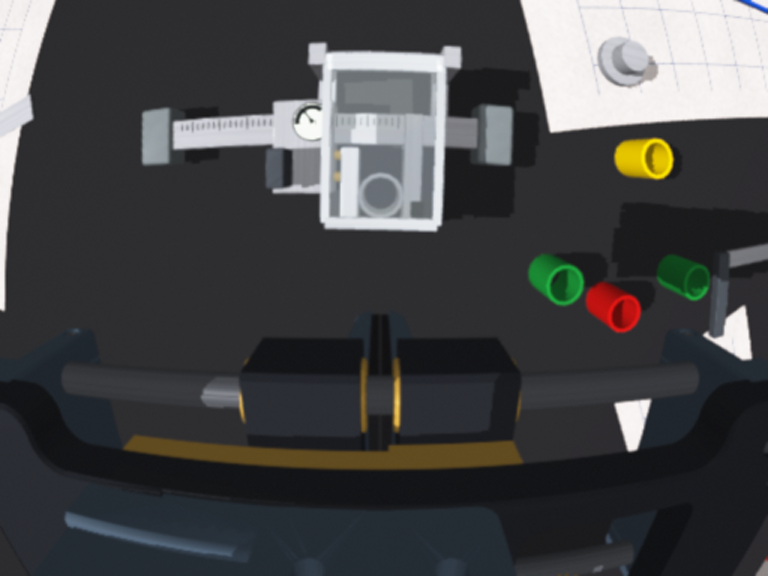

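View pics/s3.png

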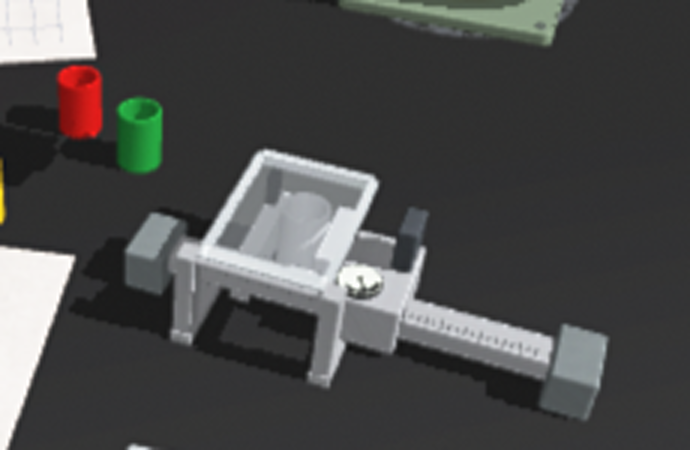

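The guard is level on its stop, the sleeve at (380,195) is upright between the jaws, and the needle at (308,120) is still in the band. The edge is where it should be when down: detected row 166.6, predicted 166.2 for z = 70. The robot is clear, so I'm handing in.

```bash
python3 -c "
from workcell import *
print(job_done())"
```

```text
the job is handed in; nothing more can be done
None
```

I stood the grey steel sleeve between the open jaws and pushed the carriage shut by its tab. The needle reads about 120°, roughly 4.2 mm pushed in, in the middle of the dark band. I then lowered the guard slowly onto its stop, backed the arm away and handed the job in at about 22 s. No verdict was reported.

**Last checks**
- **Needle and sleeve:** the needle was still in the band after I backed off the tab, and again after the guard was down. The sleeve looked upright between both jaws.
- **Guard:** the free edge was detected at row 166.6, against 166.2 predicted for z = 70 mm. The tip force rose to about 14 N on the stop, which shows it was fully down.
- **Other things:** the robot was clear of everything. The bushing looked untouched. I didn't re-measure the calculator or the square, but the tool never went near either.
- **Disagreements:** in the last views the network gave no jaw_face and took a look-alike for the sleeve, so I judged the sleeve from the picture. The force on each jaw was not measured; the needle reading implies about 3 N.

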